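Unload the specimen press and lay out its parts

ROBOT

A 6-joint arm with a two-finger parallel gripper is mounted at the origin on the work surface. World frame = base frame: x ahead of the robot, y to its left, z up, the work surface at z = 0. Lengths are in m, angles in degrees, forces in N, time in s.
With the tool pointing down it reaches from about 0.4 to 0.825 m from the base axis. Payload 7 kg.
Tool frame: the origin (TCP) lies on the centre line of the jaws, within the pads' length; the fingertips stand 19 mm ahead of it and the grasp point (between the pads) is the TCP (r.tip_extent is the distance from the TCP to the fingertips, in m); z points along the fingers, y is the line along which they close (so a half turn about z gives the same grasp; the last joint's range is limited). The gripper opens to 88 mm and grips with 3 to 60 N. Pads are 19 mm wide; open, the fingers measure 130 mm over their backs; the gripper's body (78 mm by 193 mm) begins 47 mm behind the grasp point.
Start: joints at [-52.133, 20.546, 0.682, 0, -70.136, -16.507], TCP at [0.246, -0.629, 0.209] pointing down, gripper open.
Joint ranges: [-176.03, 176.03], [-82.01, 121.73], [-58.28, 71.71], [-173.87, 95.51], [-174.79, -0.11], [-173.66, 173.66]. Speed limits (degrees/s): [136.94, 136.94, 172.46, 180, 180, 180].

INTERFACE

Orientations are given as [roll, pitch, yaw] about the fixed x, y, z axes, in that order (R = Rz(yaw) Ry(pitch) Rx(roll)).
In Python, from plant import r gives the robot as it stands. The module is installed in compiled form; this text tells all that it offers.
- The arm moves only by the tool jog_arm, never from a script. Its argument "deltas" is a list that holds one entry, the list of rows, each a list of 5 numbers: the opening, from -1 (shut) to 1 (fully open), then the shift along the world's x, y, z in cm, then the turn about the world's z in rad. In form: [[[claw, dx, dy, dz, turn], ...]]. A call has 1 to 8 rows; each row shifts and turns the commanded pose from where the row before left it; what a row does not reach is not made up. A row lasts 1/8 s, in which the tool goes at most 62.5 mm and 10.7 degrees, less where a joint would pass 70% of its speed; a pose out of reach is approached as far as the arm can. A call with a gripper value outside its range is refused whole. The fingers move at their own pace and stop on an object; "force" is the grip in N (left out, the last holds). Time passes only in rows, so rows that do not move let the fingers close. It gives the time, the measured TCP pose, the force, the opening and the grip force at its end, in the units of the state.
- r.get_state(): the state, without advancing time (a new reading comes with each control period).
- r.capture(name): name is "side" or "top" or "wrist"; returns the picture (480x640x3 uint8, blue, green, red); there is no depth.
- r.camera_info(name): a dict with "fx", "fy", "cx", "cy" (pixels), "view" (4x4, takes a point from world to camera coordinates). Camera axes: x right, y up, looking along -z (the intrinsics and any distortion apply to the point x, -y, -z); pixel columns grow to the right and rows downward; lengths in m; the calibration is good to about 2 mm. A picture is of the moment at which its call begins: read the wrist's pose just before it. camera_info takes no time and is no camera call; for the wrist camera it gives the pose at the moment of the call.
- r.close_job(): hands the job in; it is judged then, once.
The state is a dict: "time_s": time; "joints": joint angles; "qd": joint speeds; "joint_torque": joint torques, N m; "tcp_pos": TCP position; "eef_rot": TCP orientation; "contact_force": force on the tool from outside, world axes, zero at the start; "moment": the same for the moment, N m; "gripper_width": finger opening in m; "gripper_force": force on a finger pad.
Only numpy, scipy, OpenCV 4.12 (cv2) and the standard library are available. Lean on these libraries where they do the work, as an engineer would, in place of code of your own. Each camera call takes 0.05 s, during which the arm holds its last target. There are 200 camera calls.

TASK

The compression test is over: flip the fixture's toggle clamp arm up and over past vertical so that it stays open, then take the stack apart from the top, one piece at a time. Put the steel load block in the middle of the smallest cork mat, the black rubber disc in the middle of the balance pan, the brass square plate in the middle of the larger square cork mat and the long aluminium plate in the middle of the oblong cork mat. Set both plates down flat and in line with the edges of their mats, and leave the clamp open.

Things in the scene. Friction and masses are not known exactly. Their poses are not given: they have to be found in the camera images.
- fixture: Fixed grey base plate 200 x 110 x 12 mm with a toggle clamp. Origin: at bench level under the stack's nominal middle; base spans x -80..120, y +-55 mm; the stack rests on its top, z = 12. Steel hinge cheeks at x 75..105, y +-20, up to z = 107. Hinge axis parallel to y through x = 85, z = 95; at yaw 0 the hinge end is away from the robot (+x). Arm: 14 wide, 10 thick, at y = 0, toward -x.
- clamp (a joint): Clamp arm angle: 0 closed, 1.57 upright, 1.92 stop. Round black handle bar, 12 mm diameter, parallel to the fixture's y, at the arm's tip, free from y = 7 to 68 mm; its axis is at fixture x = 85 - 125 cos(angle), z = 95 + 125 sin(angle) mm. A pad on the arm sits just above the load block. About 1 N lifts it; let go before upright it falls shut, beyond it falls back to the stop and stays.
- loadblock: Top of the stack: plain bright steel block 30 x 30 mm, 24 mm high, about 0.16 kg. Origin: centre of its underside; z up, x and y along its sides. At the start underside at z = 58 mm.
- specimen: Second in the stack: black rubber disc (test specimen), diameter 46 mm, 16 mm thick, about 0.035 kg, does not yield noticeably. Origin: centre of its underside; z up. At the start underside at z = 42 mm.
- spacer: Third in the stack: brass square plate 56 x 56 mm, 14 mm thick, about 0.36 kg. Origin: centre of its underside; x and y along its sides. At the start underside at z = 28 mm.
- carrier: Bottom of the stack: long aluminium plate 120 mm (its x) by 66 mm (its y), 16 mm thick, about 0.34 kg. Origin: centre of its underside. At the start it lies on the fixture base, underside at z = 12 mm, its x roughly along the fixture's x.
- balance: Fixed white laboratory balance, housing 140 x 130 x 38 mm with a round steel pan, diameter 96 mm, whose flat top is 50 mm above the bench. Origin: at bench level under the middle of the pan; the housing spans x -80..+60 mm, y +-65 mm; the display lies on its -x end.
- mat_small: Place of the load block: the smallest cork mat, 54 x 54 mm, 6 mm thick, fixed flat on the bench. Origin: centre of its underside, at bench level; x and y along its sides.
- mat_square: Place of the brass square plate: square cork mat 80 x 80 mm, 6 mm thick, fixed flat on the bench. Origin: centre of its underside; x and y along its sides.
- mat_long: Place of the long plate: oblong cork mat 142 mm (its x) by 88 mm (its y), 6 mm thick, fixed flat on the bench. Origin: centre of its underside.
Things that resemble listed ones, but are neither listed nor needed, are in the scene too. Leave any turquoise look-alike of the carrier alone.

How it is judged:
By the outcome, as a careful person would: the job done as asked, in the order asked, and still so for the second after the job is handed in, with the robot touching nothing.
It also fails if it takes over 144 s, if anything falls off the work surface, if the arm or the gripper's body presses on something with over 40 N, if the wrist force passes 120 N, or if a joint passes its speed limit or range.

## Working session

There is one attempt and no reset: what is moved stays moved. The work goes in short steps, Python scripts to look and compute and a tool call to move; the robot and the scene stay as the last step left them, time stands still between calls to the robot, and variables do not carry over. Pictures are saved under pics/ and viewed, at most 14 in all, crops included, and the job is handed in when it is done.

Besides the shell and the picture viewer there is one more tool, called after ">>>" as name([rows], argument=value, ...), one row to a line, values as JSON. jog_arm: Moves the arm, as the interface text tells. Its arguments: {"type":"object","properties":{"deltas":{"type":"array"},"force":{"type":"number"}},"required":["deltas"]}

```bash
mkdir -p pics
cat > h.py <<'E'
import numpy as np, cv2
from plant import r
def ray(ci,u,v):
    V=np.array(ci["view"]);R=V[:3,:3];t=V[:3,3]
    k=ci.get("dist",None)
    d=R.T@np.array([(u-ci["cx"])/ci["fx"],-(v-ci["cy"])/ci["fy"],-1.]);return -R.T@t,d
def onz(ci,u,v,z):
    o,d=ray(ci,u,v);return o+d*(z-o[2])/d[2]
def proj(ci,p):
    V=np.array(ci["view"]);q=V[:3,:3]@np.array(p)+V[:3,3]
    return ci["cx"]+ci["fx"]*q[0]/-q[2],ci["cy"]-ci["fy"]*q[1]/-q[2]
E
python3 - <<'E'
from h import *
for n in("top","side"):
    ci=r.camera_info(n);print(n,{k:(np.round(v,4).tolist() if k=="view" else v) for k,v in ci.items()})
    cv2.imwrite(f"pics/{n}0.png",r.capture(n))
print(r.get_state())
E
```

```text
top {'fx': 467.32601352250936, 'fy': 467.32601352250936, 'cx': 314.2229356402853, 'cy': 240.38989038731305, 'view': [[-0.0273, -0.9996, -0.0101, 0.0792], [0.9953, -0.0281, 0.0931, -0.5146], [-0.0933, -0.0075, 0.9956, -1.2095], [0.0, 0.0, 0.0, 1.0]]}
side {'fx': 472.7636034363309, 'fy': 472.7636034363309, 'cx': 325.61971028306226, 'cy': 236.11185531511586, 'view': [[-0.8026, -0.5963, 0.0175, 0.4208], [0.4069, -0.5257, 0.747, -0.2432], [-0.4362, 0.6067, 0.6646, -0.8375], [0.0, 0.0, 0.0, 1.0]]}
{'time_s': 0.1, 'joints': array([-5.21336818e+01,  2.05855012e+01,  6.39487675e-01, -1.72694217e-02,
       -7.01374418e+01, -1.65079522e+01]), 'qd': array([ 0.07935257, -0.11194725,  0.03943936,  0.07852366,  0.0854716 ,
       -0.07897393]), 'joint_torque': array([-2.97423867e-03, -5.84162807e+01,  2.93750632e+01,  7.01554433e+00,
        1.01627066e-02, -7.85682209e-05]), 'tcp_pos': array([ 0.2456436 , -0.62821222,  0.20824207]), 'eef_rot': array([ 1.79915371e+02, -8.14957936e-03, -1.58647507e+02]), 'contact_force': array([ 1.20891839, -0.16428054, -0.15261955]), 'moment': array([-0.03604481,  0.04680941,  0.07822213]), 'gripper_force': 0.0, 'gripper_width': 0.08756975683276315}
```

View pics/top0.png

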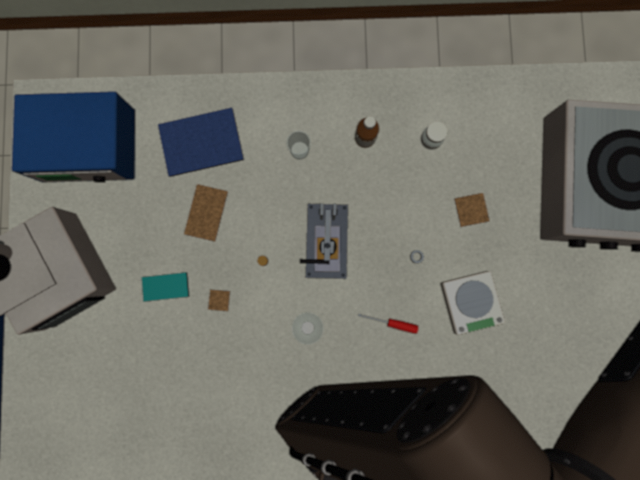

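View pics/side0.png

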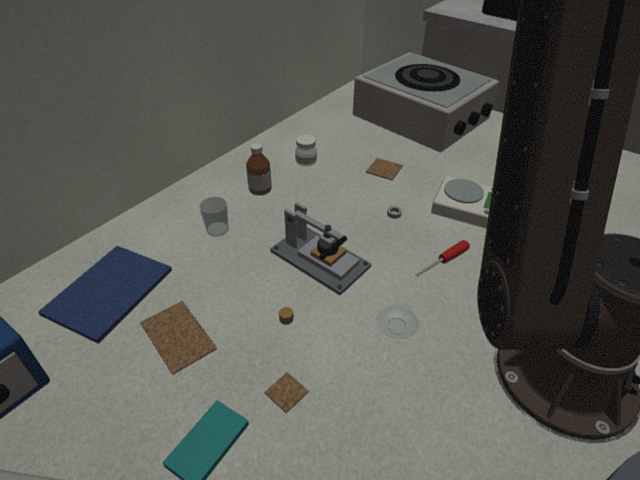

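The top view shows the fixture at about (327,241), with its hinge at the top (+x) and the handle to the left (+y). The long mat is at (206,212), the small mat at (219,300), the square mat at (472,209), the balance pan at (474,299) and the turquoise decoy at (165,287). The side view agrees, with the clamp closed over the stack.

```bash
cat >> h.py <<'E'
def blobs(mask,amin=60):
    cs,_=cv2.findContours(mask.astype(np.uint8)*255,cv2.RETR_EXTERNAL,cv2.CHAIN_APPROX_NONE)
    return [c for c in cs if cv2.contourArea(c)>amin]
def rect(ci,c,z):
    """contour -> min-area rect on plane z: centre, size(mm), angle of long side (deg)"""
    P=np.array([onz(ci,*p[0],z)[:2] for p in c])*1000
    (x,y),(w,h),a=cv2.minAreaRect(P.astype(np.float32))
    m=cv2.moments(P.astype(np.float32).reshape(-1,1,2)); 
    if w<h: w,h,a=h,w,a+90
    return dict(c=(round(x,1),round(y,1)),m=(round(m["m10"]/m["m00"],1),round(m["m01"]/m["m00"],1)),s=(round(w,1),round(h,1)),a=round((a+90)%180-90,1))
def cork(im):
    h=cv2.cvtColor(im,cv2.COLOR_BGR2HSV);return cv2.morphologyEx(cv2.inRange(h,(4,70,50),(22,200,220)),cv2.MORPH_OPEN,np.ones((3,3)))>0
E
python3 - <<'E'
from h import *
im=cv2.imread("pics/top0.png");ci=r.camera_info("top")
m=cork(im);m[:150]=0
for c in blobs(m): print("cork",c.mean(0).round(),rect(ci,c,.006))
for p,n,z in(((327,241),"fix",.012),((474.5,299),"pan",.05)): print(n,onz(ci,*p,z))
for p in((306,205.5),(348,204.5),(347,278),(306,278)): print("fixcorner",onz(ci,*p,.012))
print("handle",onz(ci,301,261,.095),onz(ci,328,262,.095))
cw=r.camera_info("wrist");V=np.array(cw["view"]);print(cw["fx"],cw["cx"],cw["cy"],np.round(V,3).tolist(),(-V[:3,:3].T@V[:3,3]).round(4))
E
```

```text
cork [[631. 463.]] {'c': (-63.8, -717.5), 'm': (-77.4, -725.7), 's': (102.2, 60.5), 'a': -5.2}
cork [[485. 455.]] {'c': (-68.5, -352.5), 'm': (-39.2, -345.2), 's': (230.9, 178.0), 'a': 37.7}
cork [[219. 300.]] {'c': (366.7, 323.3), 'm': (366.8, 323.2), 's': (52.7, 50.9), 'a': -1.6}
cork [[262. 260.]] {'c': (468.3, 204.7), 'm': (468.8, 205.1), 's': (24.2, 24.1), 'a': 88.4}
cork [[319. 249.]] {'c': (496.2, 50.1), 'm': (493.4, 52.2), 's': (56.3, 16.0), 'a': -1.6}
cork [[472. 209.]] {'c': (590.2, -360.0), 'm': (590.4, -360.0), 's': (77.8, 77.8), 'a': 9.7}
cork [[205. 212.]] {'c': (603.2, 356.6), 'm': (603.1, 356.6), 's': (140.1, 86.3), 'a': -14.8}
fix [0.51518016 0.03093745 0.012     ]
pan [ 0.35282985 -0.33928211  0.05      ]
fixcorner [0.61249649 0.08445629 0.012     ]
fixcorner [ 0.61194002 -0.0283352   0.012     ]
fixcorner [ 0.41544104 -0.01900191  0.012     ]
fixcorner [0.41841645 0.08943812 0.012     ]
handle [0.45962217 0.09849188 0.095     ] [0.45528555 0.03167159 0.095     ]
398.64476698827536 320.35006156911203 241.06107729254902 [[-0.364, 0.931, 0.001, 0.674], [-0.899, -0.351, -0.261, 0.033], [-0.243, -0.096, 0.965, -0.389], [0.0, 0.0, 0.0, 1.0]] [ 0.1808 -0.6539  0.3832]
```

>>> jog_arm([
  [[1,1.75,5.8,0.6,0.1],[1,1.75,5.8,0.6,0.1],[1,1.75,5.8,0.6,0.1],[1,1.75,5.8,0.6,0.1],[1,1.75,5.8,0.6,0.1],[1,1.75,5.8,0.6,0.1],[1,1.75,5.8,0.6,0.1],[1,1.75,5.8,0.6,0.1]],
])

```text
time_s: 1.1
tcp_pos: [0.3858, -0.1628, 0.2573]
eef_rot: [-180.0, 0.0, -112.6]
contact_force: [0.7, 0.5, 0.1]
gripper_width: 0.0877
gripper_force: 0.0
```

>>> jog_arm([
  [[1,1.75,5.8,0.6,0.1],[1,1.75,5.8,0.6,0.1],[1,1.75,5.8,0.6,0.1],[1,1.75,5.8,0.6,0.1],[1,0,0,0,0],[1,0,0,0,0],[1,0,0,0,0]],
])

```text
time_s: 1.98
tcp_pos: [0.4554, 0.0664, 0.2809]
eef_rot: [180.0, -0.0, -90.0]
contact_force: [-0.2, 0.0, 0.4]
gripper_width: 0.0876
gripper_force: 0.0
```

```bash
cat > look.py <<'E'
from h import *
import sys,pickle
s=r.get_state();ci=r.camera_info("wrist");im=r.capture("wrist")
cv2.imwrite(f"pics/{sys.argv[1]}.png",im);pickle.dump(ci,open(f"pics/{sys.argv[1]}.pkl","wb"))
print(round(s["time_s"],2),s["tcp_pos"].round(4),s["eef_rot"].round(2),s["contact_force"].round(1),s["joints"].round(1))
E
python3 look.py w1
```

```text
1.98 [0.4554 0.0664 0.2809] [179.98  -0.   -89.98] [-0.2  0.   0.4] [ 32.9  -2.7 -18.1  -0.  -74.6 -32.9]
```

View pics/w1.png

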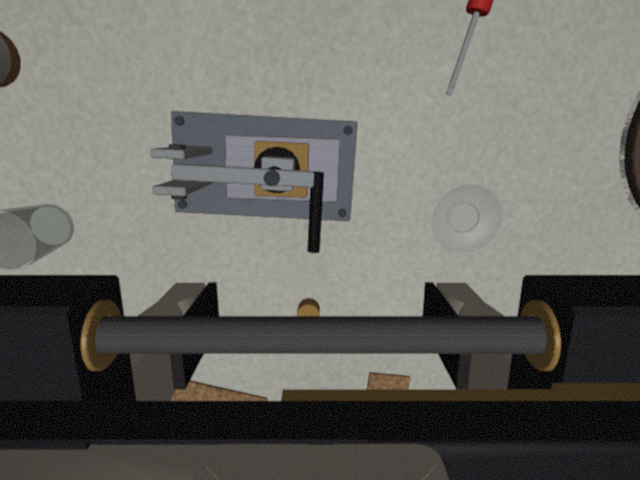

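The wrist view shows the fixture base with corners at (172,111), (357,121), (351,220) and (175,212). The stack sits around (280,168), and the handle runs from (318,172) to (314,250).

Run:
```python
from h import *
import pickle
ci=pickle.load(open("pics/w1.pkl","rb"));im=cv2.imread("pics/w1.png")
for z,n,ps in((.012,"base",[(172,111),(357,121),(351,220),(175,212)]),(.095,"handle",[(318,173),(314,250)]),(.028,"carrier",[(226,136),(338,139),(336,201),(225,197)]),(.082,"block",[(263,157),(294,157)])):
    P=np.array([onz(ci,*p,z) for p in ps])[:,:2]*1000;print(n,P.round(1).tolist(),P.mean(0).round(1))
h=cv2.cvtColor(im,cv2.COLOR_BGR2HSV)
m=cv2.inRange(h,(8,110,70),(25,255,255))>0;m[230:]=0
print([ (rect(ci,c,.042),c.mean(0)) for c in blobs(m,30)])
g=im[140:190:3,262:296:3].mean(2).astype(int)
m=(im.max(2)<105)&(im[...,0]>im[...,2]+6);m[:100]=0;m[232:]=0;m[:,:165]=0;m[:,365:]=0
print([rect(ci,c,.012) for c in blobs(m,3000)])
```

```text
base [[613.2, -26.5], [416.8, -16.4], [421.0, 91.5], [620.3, 82.2]] [517.8  32.7]
handle [[458.0, 30.6], [461.9, 102.6]] [460.   66.6]
carrier [[553.8, -1.0], [437.5, 2.0], [439.0, 67.0], [558.9, 62.7]] [497.3  32.7]
block [[508.6, 17.3], [480.1, 17.3]] [494.4  17.3]
[({'c': (497.3, 54.0), 'm': (494.6, 55.2), 's': (53.2, 9.9), 'a': -2.8}, array([[279.76422764, 192.01626016]])), ({'c': (495.7, 18.3), 'm': (489.9, 13.7), 's': (53.3, 26.7), 'a': -2.4}, array([[282.4625 , 150.81875]]))]
[{'c': (518.7, 32.5), 'm': (510.5, 8.7), 's': (196.7, 106.6), 'a': -3.2}]
```

>>> jog_arm([
  [[1,0.5,0.9,-5,-0.05],[1,0,0,-5,0],[1,0,0,-5,0],[1,0,0,-3.6,0],[1,0,0,0,0],[-0.6,0,0,0,0],[-0.9,0,0,0,0],[-1,0,0,0,0]],
], force=10)

```text
time_s: 3.02
tcp_pos: [0.4615, 0.0767, 0.0963]
eef_rot: [-179.9, 0.1, -92.8]
contact_force: [-0.1, 0.9, 0.5]
gripper_width: 0.0629
gripper_force: 0.0
```

>>> jog_arm([
  [[-1,0,0,0,0],[-1,0,0,0,0],[-1,0,0,0,0],[-1,0,0,0,0]],
])

```text
time_s: 3.52
tcp_pos: [0.4608, 0.0764, 0.095]
eef_rot: [180.0, -0.0, -92.7]
contact_force: [-0.7, 0.2, 0.2]
gripper_width: 0.0226
gripper_force: 0.0
```

>>> jog_arm([
  [[-1,0,0,0,0],[-1,0,0,0,0],[-1,0,0,0,0]],
])

```text
time_s: 3.9
tcp_pos: [0.4608, 0.0764, 0.095]
eef_rot: [180.0, -0.0, -92.7]
contact_force: [0.3, 0.8, 0.2]
gripper_width: 0.0008
gripper_force: 0.0
```

```bash
python3 look.py w2; python3 -c "
from h import *
im=r.capture('side');cv2.imwrite('pics/s2.png',cv2.resize(im[150:350,220:420],(600,600),interpolation=cv2.INTER_CUBIC))"
```

```text
3.9 [0.4608 0.0764 0.095 ] [180.    -0.   -92.75] [0.3 0.8 0.2] [ 33.7   7.3 -33.8   0.  -48.9 -36.4]
```

View pics/s2.png

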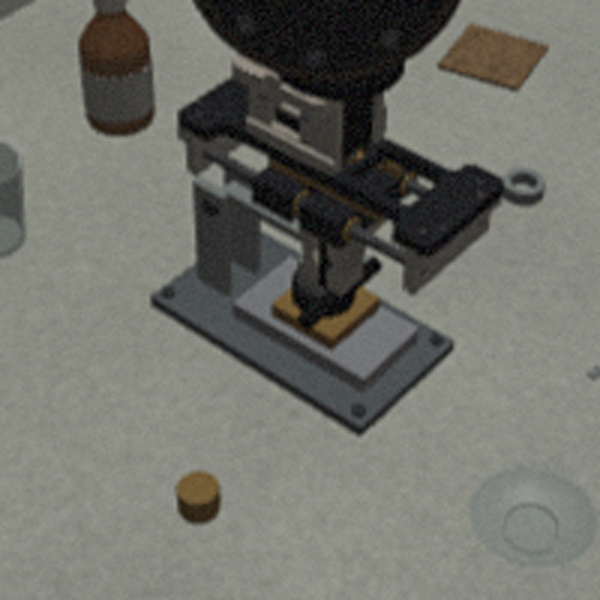

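View pics/w2.png

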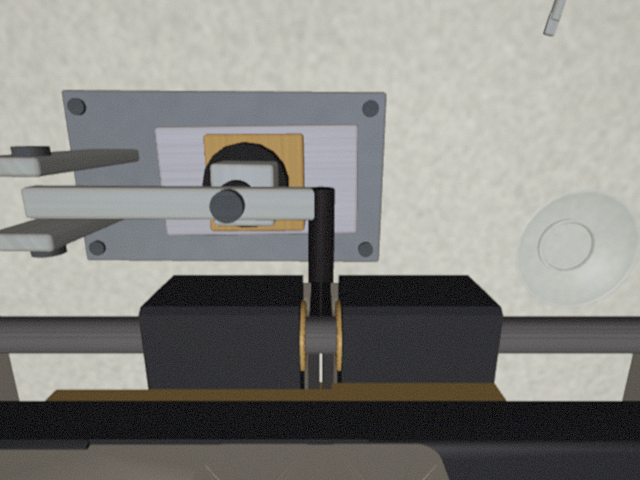

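The bar at (321,190–300) lines up with the fingers, but the gripper reads as fully closed. I'll lift slightly and look.

>>> jog_arm([
  [[-1,0,0,1,0],[-1,0.2,0,1,0],[-1,0.2,0,1,0],[-1,0,0,0,0]],
])

```text
time_s: 4.5
tcp_pos: [0.4657, 0.0768, 0.1262]
eef_rot: [-179.9, 0.1, -92.7]
contact_force: [-0.0, 0.0, 0.3]
gripper_width: 0.0005
gripper_force: 0.0
```

```bash
python3 look.py w3; python3 -c "
from h import *
import pickle
a=cv2.imread('pics/w3.png')[150:400,150:480]
im=r.capture('side')[200:300,250:350]
cv2.imwrite('pics/c3.png',np.hstack([cv2.resize(a,(400,300)),cv2.resize(im,(300,300),interpolation=cv2.INTER_CUBIC)]))"
```

```text
4.5 [0.4657 0.0768 0.1262] [-1.7989e+02  7.0000e-02 -9.2750e+01] [-0.   0.   0.3] [ 33.3   5.5 -31.    0.  -53.3 -36.1]
```

View pics/c3.png

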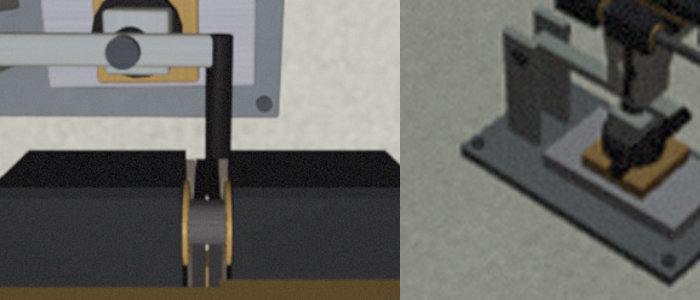

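The bar did not rise, so the fingers closed just above it. I'll check the tip geometry.

Run:
```python
from h import *
print(r.tip_extent)
ci=r.camera_info("side");cw=r.camera_info("wrist")
for n,p in(("tip",(.4657,.0768,.107)),("tcp",(.4657,.0768,.126)),("bar35",(.460,.072,.095)),("barend",(.4618,.1015,.095)),("bar0",(.4582,.0355,.095)),("barend+",(.4618,.1015,.115)),("barend-",(.4618,.1015,.075))):
    a=proj(ci,p);print(n,np.round(a,1),"crop",np.round(((a[0]-250)*3+400,(a[1]-200)*3)),"wrist",np.round(proj(cw,p)))
ct=r.camera_info("top");print([np.round(proj(ct,(.4618,.1015,z)),1) for z in(.075,.095,.115)])
```

```text
0.019
tip [327.2 243.4] crop [632. 130.] wrist [320. 275.]
tcp [327.4 236.1] crop [632. 108.] wrist [320. 289.]
bar35 [330.9 247.7] crop [643. 143.] wrist [330. 259.]
barend [321.1 255.6] crop [613. 167.] wrist [329. 309.]
bar0 [342.3 238.3] crop [677. 115.] wrist [330. 191.]
barend+ [321.3 248. ] crop [614. 144.] wrist [330. 326.]
barend- [321.  262.9] crop [613. 189.] wrist [328. 295.]
[array([300.1, 260.6]), array([299.8, 260.2]), array([299.4, 259.7])]
```

>>> jog_arm([
  [[-1,-0.5,0,0,0],[-1,0,0,-0.2,0],[-1,0,0,-0.2,0],[-1,0,0,-0.2,0],[-1,0,0,-0.2,0],[-1,0,0,0,0]],
])

```text
time_s: 5.35
tcp_pos: [0.4597, 0.0763, 0.1168]
eef_rot: [180.0, -0.0, -92.8]
contact_force: [-1.1, -0.6, -0.9]
gripper_width: 0.0006
gripper_force: 0.0
```

Run:
```python
from h import *
s=r.get_state();print(s["tcp_pos"],s["contact_force"])
im=r.capture("side");ci=r.camera_info("side")
x,y,z=s["tcp_pos"]
c=cv2.resize(im[190:290,260:380],(720,600),interpolation=cv2.INTER_CUBIC)
for p,col in(((x,y,z-.019),(0,0,255)),((x,y,z),(0,255,0)),((.4618,.1015,.095),(255,0,0)),((.4582,.0355,.095),(255,0,0)),((.498,.0336,.082),(0,255,255)),((x,y,.095),(255,0,255))):
    a=proj(ci,p);cv2.circle(c,(int((a[0]-260)*6),int((a[1]-190)*6)),4,col,-1)
cv2.imwrite("pics/c4.png",c)
```

```text
[0.45972201 0.07629056 0.11682464] [-1.07273044 -0.58958085 -0.87421385]
```

View pics/c4.png

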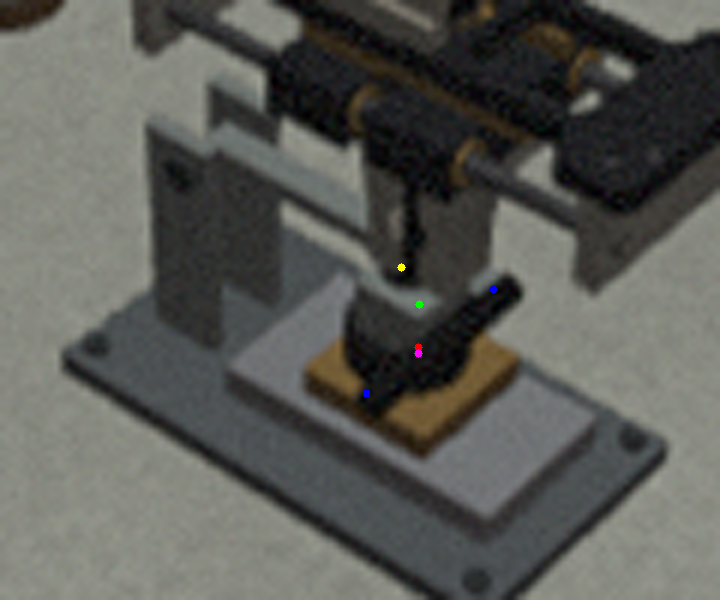

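The tip looks higher than the stated 19 mm ahead of the TCP (red dot at (418,348), while the fingers end near (420,293)). I'll check against the open-finger picture w1.

Run:
```python
from h import *
import pickle
ci=pickle.load(open("pics/w1.pkl","rb"))
for e in(.019,.01,0,-.005,-.01):
    print(e,[np.round(proj(ci,(.4554+s*.0438,.0664-d,.2809-e))) for s in(1,-1) for d in (.0095,)])
```

```text
0.019 [array([235., 257.]), array([407., 257.])]
0.01 [array([232., 262.]), array([411., 262.])]
0 [array([227., 269.]), array([416., 269.])]
-0.005 [array([225., 272.]), array([419., 272.])]
-0.01 [array([222., 276.]), array([421., 276.])]
```

>>> jog_arm([
  [[-1,0,0,-0.3,0],[-1,0,0,-0.3,0],[-1,0,0,-0.3,0],[-1,0,0,0,0]],
])

```text
time_s: 5.9
tcp_pos: [0.4596, 0.0763, 0.1078]
eef_rot: [180.0, -0.0, -92.8]
contact_force: [1.3, 0.8, -1.0]
gripper_width: 0.0007
gripper_force: 0.0
```

>>> jog_arm([
  [[-1,0,0,-0.3,0],[-1,0,0,-0.3,0],[-1,0,0,0,0]],
])

```text
time_s: 6.28
tcp_pos: [0.4596, 0.0763, 0.1018]
eef_rot: [180.0, -0.0, -92.8]
contact_force: [0.3, -0.3, 0.1]
gripper_width: 0.0004
gripper_force: 0.0
```

>>> jog_arm([
  [[-1,0,0,-0.3,0],[-1,0,0,-0.3,0],[-1,0,0,0,0]],
])

```text
time_s: 6.65
tcp_pos: [0.4596, 0.0762, 0.0958]
eef_rot: [180.0, -0.0, -92.8]
contact_force: [-0.3, 0.9, 0.4]
gripper_width: 0.0004
gripper_force: 0.0
```

>>> jog_arm([
  [[-1,0,0,-0.2,0],[-1,0,0,-0.2,0],[-1,0,0,0,0]],
])

```text
time_s: 7.02
tcp_pos: [0.4597, 0.0763, 0.0919]
eef_rot: [180.0, -0.0, -92.7]
contact_force: [0.6, -0.5, 0.4]
gripper_width: 0.0008
gripper_force: 0.0
```

>>> jog_arm([
  [[-1,0,0,-0.2,0],[-1,0,0,-0.2,0],[-1,0,0,0,0]],
])

```text
time_s: 7.4
tcp_pos: [0.4597, 0.0763, 0.0879]
eef_rot: [180.0, -0.0, -92.8]
contact_force: [-0.3, -0.1, -0.4]
gripper_width: 0.0006
gripper_force: 0.0
```

>>> jog_arm([
  [[-1,0,0,-0.2,0],[-1,0,0,-0.2,0],[-1,0,0,0,0]],
])

```text
time_s: 7.78
tcp_pos: [0.4598, 0.0763, 0.0839]
eef_rot: [180.0, -0.0, -92.8]
contact_force: [0.1, 0.4, -0.9]
gripper_width: 0.0005
gripper_force: 0.0
```

>>> jog_arm([
  [[-1,0,0,-0.2,0],[-1,0,0,0,0]],
])

```text
time_s: 8.02
tcp_pos: [0.46, 0.0764, 0.0833]
eef_rot: [-180.0, -0.0, -92.7]
contact_force: [-5.9, -1.0, 14.7]
gripper_width: 0.0001
gripper_force: 7.6
```

>>> jog_arm([
  [[-1,0,0,-0.2,0],[-1,0,0,0,0]],
])

```text
time_s: 8.28
tcp_pos: [0.4602, 0.0764, 0.0828]
eef_rot: [-179.9, -0.0, -92.7]
contact_force: [-12.7, 0.1, 33.9]
gripper_width: 0.0004
gripper_force: 17.1
```

Run:
```python
from h import *
s=r.get_state();print(s["tcp_pos"],s["contact_force"])
im=r.capture("side");ci=r.camera_info("side")
x,y,z=s["tcp_pos"]
c=cv2.resize(im[190:290,260:380],(720,600),interpolation=cv2.INTER_CUBIC)
w=r.capture("wrist")[170:330,220:420]
cv2.imwrite("pics/c5.png",np.hstack([c[100:500,100:500],cv2.resize(w,(400,320))[:,:].copy().repeat(1,0) if False else cv2.resize(w,(400,400))]))
```

```text
[0.46017722 0.07641586 0.08279396] [-12.71385696   0.07650063  33.92664371]
```

View pics/c5.png

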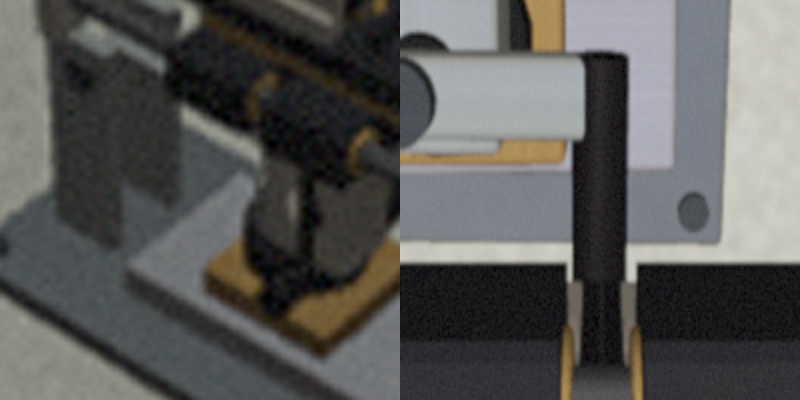

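The tips met the bar at a reported z of 0.0838, so they are really about 17 mm behind the reported TCP. I'll use tip z = reported z + 0.017 from here on.

>>> jog_arm([
  [[-1,0,0,1,0],[0,0,0,1.5,0],[0,0,0,0,0],[0,0,0,0,0],[0,0,0,0,0],[0,0,0,0,0],[0,0,0,-1,0]],
])

```text
time_s: 9.25
tcp_pos: [0.4603, 0.0766, 0.095]
eef_rot: [-179.9, 0.0, -92.7]
contact_force: [0.7, 0.2, 0.1]
gripper_width: 0.0435
gripper_force: 0.0
```

>>> jog_arm([
  [[0,0,0,-1.2,0],[0,0,0,-1.2,0],[0,0,0,-1.2,0],[-1,0,0,0,0],[-1,0,0,0,0],[-1,0,0,0,0],[-1,0,0,0,0],[-1,0,0,0,0]],
])

```text
time_s: 10.25
tcp_pos: [0.4609, 0.0766, 0.0596]
eef_rot: [-179.9, 0.0, -92.7]
contact_force: [4.6, -2.0, -0.8]
gripper_width: 0.0113
gripper_force: 10.0
```

>>> jog_arm([
  [[-1,0.19,-0.01,2.17,0],[-1,0.56,-0.03,2.1,0],[-1,0.92,-0.05,1.98,0],[-1,1.25,-0.065,1.79,0],[-1,1.54,-0.08,1.54,0],[-1,1.79,-0.09,1.25,0],[-1,0,0,0,0]],
])

```text
time_s: 11.12
tcp_pos: [0.5227, 0.0733, 0.1682]
eef_rot: [-180.0, 0.0, -92.8]
contact_force: [-5.0, 2.5, 6.9]
gripper_width: 0.0116
gripper_force: 10.0
```

>>> jog_arm([
  [[-1,1.98,-0.1,0.92,0],[-1,2.1,-0.11,0.56,0],[-1,2.17,-0.11,0.19,0],[-1,2.17,-0.11,-0.19,0],[-1,1.06,-0.055,-0.24,0],[-1,0,0,0,0],[-1,0,0,0,0]],
])

```text
time_s: 12.0
tcp_pos: [0.6162, 0.0681, 0.1795]
eef_rot: [179.9, -0.0, -92.8]
contact_force: [0.5, -3.3, 0.5]
gripper_width: 0.0116
gripper_force: 10.0
```

```bash
python3 look.py w6; python3 -c "
from h import *
im=r.capture('side');a=im[150:350,220:420];w=cv2.imread('pics/w6.png')
cv2.imwrite('pics/c6.png',np.hstack([cv2.resize(a,(360,360)),cv2.resize(w[80:400,80:480],(440,360))]))"
```

```text
12.0 [0.6162 0.0681 0.1795] [ 1.7995e+02 -1.0000e-02 -9.2760e+01] [ 0.5 -3.3  0.5] [ 24.3  16.6  -9.   -0.  -64.5 -27.1]
```

View pics/c6.png

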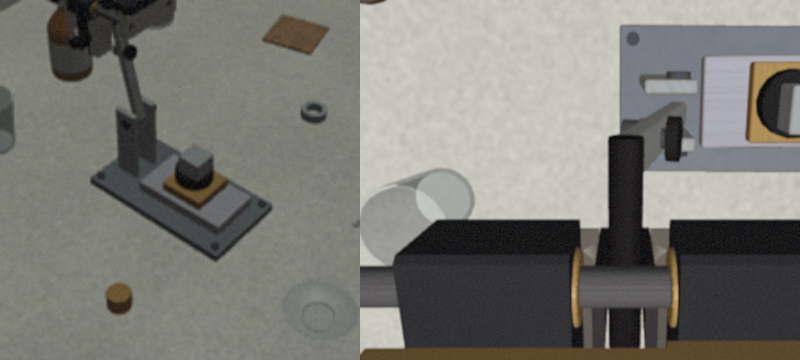

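>>> jog_arm([
  [[0,0,0,0,0],[0,0,0,0,0],[0,0,0,0,0],[0,0,0,0,0],[0,0,0,2,0],[0,0,0,4,0],[0,0,0,4,0],[1,-1,-1,0,-0.18]],
])

```text
time_s: 13.1
tcp_pos: [0.609, 0.0589, 0.2834]
eef_rot: [-179.7, 0.2, -103.2]
contact_force: [0.7, 0.5, -1.0]
gripper_width: 0.0494
gripper_force: 0.0
```

>>> jog_arm([
  [[1,-1,-1,0,-0.18],[1,-1,-1,0,-0.18],[1,-1,-0.5,0,-0.18],[1,-0.6,0,0,-0.18],[1,0,0,0,-0.18],[1,0,0,0,-0.18],[1,0,0,0,-0.18],[1,0,0,0,-0.136]],
])

```text
time_s: 14.1
tcp_pos: [0.5711, 0.0333, 0.2798]
eef_rot: [180.0, 0.0, 176.7]
contact_force: [0.4, -0.2, -0.5]
gripper_width: 0.0876
gripper_force: 0.0
```

>>> jog_arm([
  [[1,0,0,0,0],[1,0,0,0,0]],
])

```text
time_s: 14.35
tcp_pos: [0.5711, 0.0333, 0.2797]
eef_rot: [-180.0, -0.0, 177.1]
contact_force: [0.1, -0.2, 0.1]
gripper_width: 0.0879
gripper_force: 0.0
```

```bash
python3 look.py w7
```

```text
14.35 [0.5711 0.0333 0.2797] [-180.     -0.    177.12] [ 0.1 -0.2  0.1] [  22.9    8.7   -6.1    0.   -75.2 -115.8]
```

View pics/w7.png

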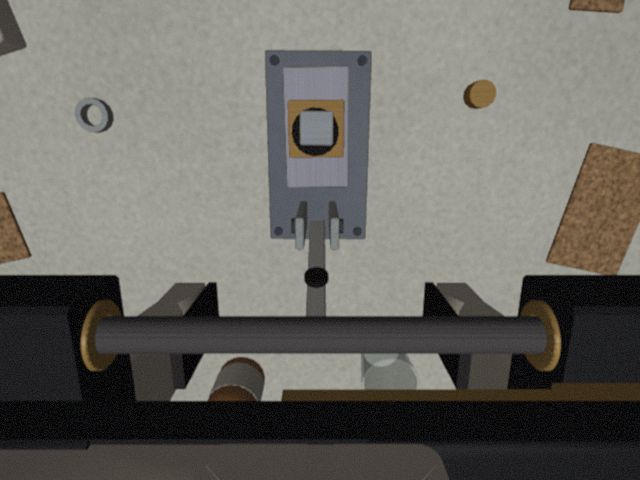

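The clamp is open and leaning back past vertical. The stack is in clear view: block at (317,128), disc around it, brass spacer at (316,128) and carrier at (316,127).

```bash
cat > stack.py <<'E'
from h import *
import pickle,sys
n=sys.argv[1]
ci=pickle.load(open(f"pics/{n}.pkl","rb"));im=cv2.imread(f"pics/{n}.png")
u0,v0=proj(ci,(.498,.0336,.04));u0,v0=int(u0),int(v0)
roi=np.zeros(im.shape[:2],bool);roi[max(0,v0-80):v0+70,u0-60:u0+60]=1
h=cv2.cvtColor(im,cv2.COLOR_BGR2HSV)
br=(h[...,1]>110)&(h[...,0]>8)&(h[...,0]<28)&(h[...,2]>80)&roi
bl=(h[...,2]<55)&roi
def hull(m):
    c=max(blobs(m,30),key=cv2.contourArea);return cv2.convexHull(c)
def show(k,m,z): print(k,rect(ci,hull(m),z))
bb=cv2.erode(cv2.fillPoly(np.zeros(im.shape[:2],np.uint8),[hull(br)],1),np.ones((5,5)))>0 if br.sum()>200 else roi
show("block",bb&(h[...,1]<60)&(h[...,2]>100),.082)
show("disc",bl&bb,.058)
show("spacer",br,.042)
lav=(h[...,2]>135)&(h[...,0]>112)&(h[...,0]<160)&(h[...,1]>8)&roi
show("carrier",lav,.028)
print("px",[im[v,u].tolist() for u,v in((300,75),(300,88),(278,130),(317,128))])
E
python3 stack.py w7
python3 - <<'E'
from h import *
import pickle
ci=pickle.load(open("pics/w7.pkl","rb"))
for z,n,ps in((.012,"base",[(265,51),(371,51),(366,238),(271,239)]),(.028,"carrier",[(284,67),(348,67),(348,187),(288,187)]),(.082,"block",[(300,111),(333,111),(333,145),(300,145)]),(.042,"spacer",[(288,100),(344,100),(344,157),(288,157)])):
    P=np.array([onz(ci,*p,z) for p in ps])[:,:2]*1000;print(n,P.round(1).tolist(),P.mean(0).round(1))
E
```

```text
block {'c': (496.6, 33.1), 'm': (496.6, 33.1), 's': (29.0, 28.6), 'a': 87.1}
disc {'c': (503.8, 31.0), 'm': (502.4, 31.3), 's': (43.4, 34.7), 'a': 84.1}
spacer {'c': (496.9, 32.3), 'm': (496.9, 32.3), 's': (54.1, 53.7), 'a': 87.1}
carrier {'c': (470.1, 33.2), 'm': (468.5, 34.0), 's': (63.4, 62.4), 'a': -1.9}
px [[147, 137, 134], [143, 134, 135], [99, 91, 88], [137, 132, 129]]
base [[418.0, -15.5], [423.5, 92.4], [620.3, 83.2], [616.0, -25.8]] [519.5  33.6]
carrier [[436.5, 4.0], [439.7, 67.4], [558.6, 63.5], [555.4, -0.6]] [497.6  33.6]
block [[481.7, 19.7], [483.1, 49.0], [512.5, 47.8], [511.0, 17.8]] [497.1  33.6]
spacer [[468.7, 6.7], [471.5, 61.5], [526.1, 59.6], [523.3, 2.8]] [497.4  32.7]
```

>>> jog_arm([
  [[0.2,-3.7,0,0,0],[0.2,-3.73,0,-3,0],[0.2,0,0,-5,0],[0.2,0,0,-5,0],[0.2,0,0,-5,0],[0.2,0,0,-4,0],[0.2,0,0,-1.6,0],[0.2,0,0,0,0]],
], force=20)

```text
time_s: 15.4
tcp_pos: [0.496, 0.0329, 0.0426]
eef_rot: [-179.9, -0.1, 177.0]
contact_force: [-0.7, 0.1, 0.7]
gripper_width: 0.0528
gripper_force: 0.0
```

>>> jog_arm([
  [[-1,0,0,0,0],[-1,0,0,0,0],[-1,0,0,0,0],[-1,0,0,0,0],[-1,0,0,0,0]],
])

```text
time_s: 16.02
tcp_pos: [0.4973, 0.0335, 0.0446]
eef_rot: [180.0, 0.1, 177.0]
contact_force: [-1.7, 1.2, 6.6]
gripper_width: 0.0296
gripper_force: 20.0
```

>>> jog_arm([
  [[-1,0,0,0.5,0],[-1,0,0,1.5,0],[-1,0,0,5,0],[-1,0,0,6,0],[-1,-0.5,3,2,0],[-1,-1,5.5,0,0],[-1,-1,5.5,0,0],[-1,-1,5.5,0,0]],
])

```text
time_s: 17.02
tcp_pos: [0.4612, 0.2297, 0.195]
eef_rot: [179.9, 0.0, 176.9]
contact_force: [0.6, -0.3, -2.5]
gripper_width: 0.03
gripper_force: 20.0
```

>>> jog_arm([
  [[-1,-1,5.5,0,0],[-1,-0.8,3.5,0,0],[-1,0,0,0,0],[-1,0,0,0,0]],
])

```text
time_s: 17.52
tcp_pos: [0.4435, 0.318, 0.1941]
eef_rot: [-180.0, -0.0, 177.0]
contact_force: [-0.2, -0.1, -1.2]
gripper_width: 0.0298
gripper_force: 20.0
```

```bash
python3 look.py m1
cat > mat.py <<'E'
from h import *
import pickle,sys
n=sys.argv[1];ci=pickle.load(open(f"pics/{n}.pkl","rb"));im=cv2.imread(f"pics/{n}.png")
h=cv2.cvtColor(im,cv2.COLOR_BGR2HSV)
m=(h[...,1]>70)&(h[...,0]<25)&(h[...,2]>40);m[275:]=0
m=cv2.morphologyEx(m.astype(np.uint8),cv2.MORPH_CLOSE,np.ones((5,5)));m=cv2.morphologyEx(m,cv2.MORPH_OPEN,np.ones((5,5)))
for c in blobs(m>0,800): print(c.reshape(-1,2).min(0),c.reshape(-1,2).max(0),rect(ci,cv2.convexHull(c),.006))
E
python3 mat.py m1
```

```text
17.52 [0.4435 0.318  0.1941] [-1.7999e+02 -1.0000e-02  1.7698e+02] [-0.2 -0.1 -1.2] [  56.2    9.   -17.    -0.   -64.  -149.2]
[293  94] [354 159] {'c': (369.0, 324.1), 'm': (369.0, 324.2), 's': (52.5, 52.5), 'a': 83.6}
```

>>> jog_arm([
  [[-1,-3.5,0.3,0,-0.03],[-1,-3.95,0.32,-2,0],[-1,0,0,-5,0],[-1,0,0,-5,0],[-1,0,0,-4,0],[-1,0,0,-2.5,0],[-1,0,0,-0.8,0],[-1,0,0,0,0]],
])

```text
time_s: 18.58
tcp_pos: [0.3698, 0.3242, 0.0011]
eef_rot: [-180.0, 0.0, 175.2]
contact_force: [0.9, -0.4, -0.3]
gripper_width: 0.0302
gripper_force: 20.0
```

>>> jog_arm([
  [[-1,0,0,-0.4,0],[-1,0,0,-0.3,0],[-1,0,0,0,0]],
])

```text
time_s: 18.95
tcp_pos: [0.3693, 0.3246, -0.006]
eef_rot: [180.0, 0.0, 175.2]
contact_force: [-0.4, -0.1, -2.3]
gripper_width: 0.0295
gripper_force: 20.0
```

>>> jog_arm([
  [[-1,0,0,-0.15,0],[-1,0,0,0,0]],
])

```text
time_s: 19.2
tcp_pos: [0.3694, 0.3247, -0.0074]
eef_rot: [180.0, 0.0, 175.3]
contact_force: [-1.8, 0.2, 4.6]
gripper_width: 0.0298
gripper_force: 20.0
```

>>> jog_arm([
  [[0.3,0,0,0,0],[0.3,0,0,0,0],[0.3,0,0,1,0],[0.3,0,0,5,0],[0.3,0,0,6,0],[1,0,0,6,0],[1,3.2,-4.8,2.3,0.03],[1,3.2,-4.8,2.2,0]],
])

```text
time_s: 20.2
tcp_pos: [0.4337, 0.2279, 0.2197]
eef_rot: [179.9, 0.1, 177.1]
contact_force: [1.1, 1.0, 0.2]
gripper_width: 0.0816
gripper_force: 0.0
```

>>> jog_arm([
  [[1,3.2,-4.8,1,0],[1,3.2,-4.8,0.5,0],[1,3.2,-4.8,0,0],[1,3.4,-4.9,0,0],[1,0,0,0,0],[1,0,0,0,0]],
])

```text
time_s: 20.95
tcp_pos: [0.563, 0.0351, 0.2324]
eef_rot: [180.0, -0.0, 176.9]
contact_force: [0.3, 0.6, -0.2]
gripper_width: 0.0876
gripper_force: 0.0
```

```bash
python3 look.py w8; sed -i 's/^show("block".*$//; s/^bb=.*$/bb=cv2.fillPoly(np.zeros(im.shape[:2],np.uint8),[hull(br)],1)>0/' stack.py; python3 stack.py w8
```

```text
20.95 [0.563  0.0351 0.2324] [ 1.7999e+02 -1.0000e-02  1.7688e+02] [ 0.3  0.6 -0.2] [  23.4    9.3  -11.5   -0.   -69.2 -116.6]
disc {'c': (499.9, 31.9), 'm': (499.8, 31.8), 's': (43.5, 42.9), 'a': 86.9}
spacer {'c': (496.9, 32.2), 'm': (496.9, 32.2), 's': (53.8, 53.4), 'a': -2.5}
carrier {'c': (496.9, 32.7), 'm': (496.9, 32.7), 's': (117.4, 63.2), 'a': -2.0}
px [[147, 137, 135], [149, 139, 139], [114, 109, 111], [28, 28, 29]]
```

>>> jog_arm([
  [[0.5,-3.1,-0.16,0,0],[0.5,-3.2,-0.16,-3,0],[0.5,0,0,-5,0],[0.5,0,0,-5,0],[0.5,0,0,-4,0],[0.5,0,0,-2.3,0],[0.5,0,0,-1,0],[0.5,0,0,0,0]],
], force=15)

```text
time_s: 22.0
tcp_pos: [0.5002, 0.033, 0.0295]
eef_rot: [-180.0, -0.0, 177.0]
contact_force: [0.2, 0.7, -0.1]
gripper_width: 0.0656
gripper_force: 0.0
```

>>> jog_arm([
  [[-1,0,0,0,0],[-1,0,0,0,0],[-1,0,0,0,0],[-1,0,0,0,0]],
])

```text
time_s: 22.5
tcp_pos: [0.5008, 0.0325, 0.03]
eef_rot: [180.0, 0.1, 177.0]
contact_force: [-2.2, 1.4, 5.9]
gripper_width: 0.0457
gripper_force: 15.0
```

>>> jog_arm([
  [[-1,0,0,0.5,0],[-1,0,0,1.5,0],[-1,0,0,5,0],[-1,0,0,5,0],[-1,-1.04,-5.3,4,0],[-1,-1.04,-5.3,0,0],[-1,-1.04,-5.3,0,0],[-1,-1.04,-5.3,0,0]],
])

```text
time_s: 23.5
tcp_pos: [0.4589, -0.1776, 0.1879]
eef_rot: [180.0, 0.1, 177.0]
contact_force: [1.2, -0.6, -0.3]
gripper_width: 0.0455
gripper_force: 15.0
```

>>> jog_arm([
  [[-1,-1.04,-5.3,0,0],[-1,-1.04,-5.3,0,0],[-1,-1.06,-5.4,0,0],[-1,0,0,0,0],[-1,0,0,0,0]],
])

```text
time_s: 24.12
tcp_pos: [0.4276, -0.3361, 0.1869]
eef_rot: [180.0, 0.0, 176.9]
contact_force: [-0.7, 0.9, -0.2]
gripper_width: 0.0459
gripper_force: 15.0
```

```bash
python3 look.py p1
```

```text
24.12 [ 0.4276 -0.3361  0.1869] [1.7999e+02 1.0000e-02 1.7688e+02] [-0.7  0.9 -0.2] [-17.5   9.2 -17.8  -0.  -63.  -75.6]
```

View pics/p1.png

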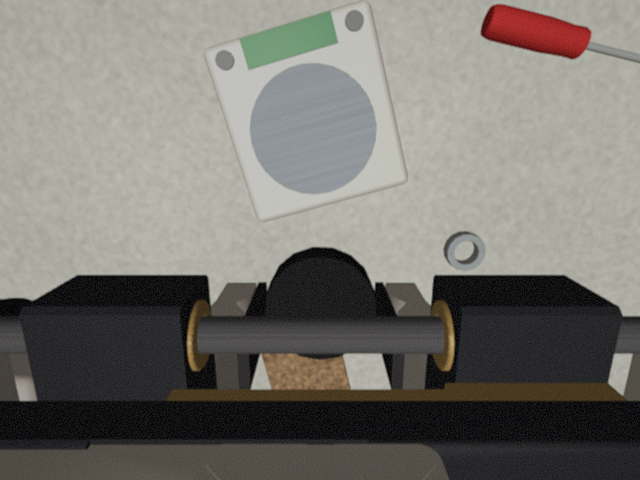

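The pan is clearly visible, spanning columns 250–377 and rows 63–194. The disc is held level at (320,305).

Run:
```python
from h import *
import pickle
ci=pickle.load(open("pics/p1.pkl","rb"));im=cv2.imread("pics/p1.png").astype(int)
m=(im.mean(2)>100)&(im[...,0]-im[...,2]>12);m[:60]=0;m[200:]=0;m[:,:240]=0;m[:,390:]=0
for c in blobs(cv2.morphologyEx(m.astype(np.uint8),cv2.MORPH_CLOSE,np.ones((5,5)))>0,500):
    P=np.array([onz(ci,*p[0],.05)[:2] for p in cv2.convexHull(c)],np.float32)*1000
    print(cv2.minEnclosingCircle(P),rect(ci,cv2.convexHull(c),.05))
print(onz(ci,313.5,128.5,.05))
```

```text
[ 0.35445872 -0.33725613  0.05      ]
```

>>> jog_arm([
  [[-1,-3.6,-0.06,0,0],[-1,-3.63,-0.06,-2,0],[-1,0,0,-5,0],[-1,0,0,-4,0],[-1,0,0,-2.5,0],[-1,0,0,-0.8,0],[-1,0,0,0,0],[-1,0,0,-0.3,0]],
])

```text
time_s: 25.18
tcp_pos: [0.357, -0.3374, 0.0417]
eef_rot: [-179.9, 0.1, 177.0]
contact_force: [-0.2, -0.1, -0.2]
gripper_width: 0.0459
gripper_force: 15.0
```

>>> jog_arm([
  [[-1,0,0,-0.15,0],[-1,0,0,0,0]],
])

```text
time_s: 25.42
tcp_pos: [0.3559, -0.3373, 0.0393]
eef_rot: [-180.0, 0.0, 176.9]
contact_force: [1.3, 1.2, -1.4]
gripper_width: 0.0452
gripper_force: 15.0
```

>>> jog_arm([
  [[-1,-0.05,0,-0.1,0],[-1,0,0,-0.1,0],[-1,0,0,0,0]],
])

```text
time_s: 25.8
tcp_pos: [0.3553, -0.3373, 0.038]
eef_rot: [-180.0, 0.0, 177.0]
contact_force: [-1.8, 3.6, 12.3]
gripper_width: 0.0456
gripper_force: 15.0
```

>>> jog_arm([
  [[0.5,0,0,0,0],[0.5,0,0,0,0],[0.5,0,0,0,0],[0.5,0,0,2,0],[0.8,0,0,6,0],[0.8,3.7,0,6,0],[0.8,3.7,0,1,0],[0.8,0,0,0,0]],
])

```text
time_s: 26.8
tcp_pos: [0.4275, -0.3374, 0.1809]
eef_rot: [-180.0, 0.1, 177.0]
contact_force: [-0.8, 0.2, -1.0]
gripper_width: 0.0788
gripper_force: 0.0
```

>>> jog_arm([
  [[0.8,0,0,0,0]],
])

```text
time_s: 26.92
tcp_pos: [0.4243, -0.3368, 0.1792]
eef_rot: [180.0, -0.1, 177.0]
contact_force: [0.2, 0.1, -0.6]
gripper_width: 0.0788
gripper_force: 0.0
```

```bash
python3 look.py p2
python3 - <<'E'
from h import *
import pickle
ci=pickle.load(open("pics/p2.pkl","rb"));im=cv2.imread("pics/p2.png")
m=(im.max(2)<60);m[:40]=0;m[225:]=0;m[:,:180]=0;m[:,460:]=0
for c in blobs(m,500): print("disc",rect(ci,cv2.convexHull(c),.066),cv2.boundingRect(c))
g=im.astype(int);d=(g[...,0]-g[...,2]);m=(d>8)|(im.max(2)<60);m[:70]=0;m[215:]=0;m[:,:235]=0;m[:,400:]=0
m=cv2.morphologyEx(m.astype(np.uint8),cv2.MORPH_OPEN,np.ones((5,5)))>0
for c in blobs(m,500): print("pan",rect(ci,cv2.convexHull(c),.05),cv2.boundingRect(c))
E
```

```text
26.93 [ 0.4243 -0.3368  0.1792] [ 1.7995e+02 -1.0000e-01  1.7695e+02] [ 0.2  0.1 -0.6] [-17.7   9.4 -18.6  -0.  -62.1 -75.3]
disc {'c': (354.6, -337.4), 'm': (354.5, -337.2), 's': (43.4, 43.1), 'a': 86.9} (283, 101, 63, 65)
pan {'c': (354.6, -337.6), 'm': (354.4, -337.4), 's': (45.8, 45.5), 'a': 86.9} (283, 101, 63, 65)
```

>>> jog_arm([
  [[1,1.5,4.6,2,0],[1,1.5,4.6,2,0],[1,1.7,4.6,1.2,0],[1,1.7,4.6,0,0],[1,1.7,4.6,0,0],[1,1.7,4.7,0,0],[1,1.8,4.7,0,0],[1,1.8,4.7,0,0]],
])

```text
time_s: 27.98
tcp_pos: [0.5585, 0.0348, 0.2317]
eef_rot: [-180.0, -0.1, 176.9]
contact_force: [0.6, -0.7, 0.3]
gripper_width: 0.0872
gripper_force: 0.0
```

>>> jog_arm([
  [[1,0,0,0,0],[1,0,0,0,0]],
])

```text
time_s: 28.22
tcp_pos: [0.5582, 0.0334, 0.2315]
eef_rot: [-180.0, -0.1, 177.0]
contact_force: [-0.5, -0.2, 0.1]
gripper_width: 0.0878
gripper_force: 0.0
```

```bash
python3 look.py w9; sed -i 's/^show("disc".*$//' stack.py; python3 stack.py w9
```

```text
28.23 [0.5582 0.0334 0.2315] [-1.7996e+02 -9.0000e-02  1.7697e+02] [-0.5 -0.2  0.1] [  23.5    8.9  -12.1   -0.   -69.1 -116.5]
spacer {'c': (497.2, 32.3), 'm': (497.1, 32.2), 's': (54.2, 53.5), 'a': 87.0}
carrier {'c': (497.1, 32.4), 'm': (497.1, 32.4), 's': (117.0, 62.9), 'a': -1.9}
px [[133, 129, 129], [145, 138, 137], [102, 94, 88], [67, 110, 137]]
```

>>> jog_arm([
  [[1,-3,-0.05,0,0],[1,-3.11,-0.06,-3,0],[1,0,0,-5,0],[1,0,0,-5,0],[1,0,0,-5,0],[1,0,0,-2.7,0],[1,0,0,-1,0],[1,0,0,0,0]],
], force=35)

```text
time_s: 29.28
tcp_pos: [0.4979, 0.032, 0.0153]
eef_rot: [-180.0, -0.0, 176.9]
contact_force: [0.7, 0.3, 0.3]
gripper_width: 0.0878
gripper_force: 0.0
```

>>> jog_arm([
  [[-1,0,0,0,0],[-1,0,0,0,0],[-1,0,0,0,0],[-1,0,0,0,0],[-1,0,0,0,0]],
])

```text
time_s: 29.9
tcp_pos: [0.4982, 0.0328, 0.0156]
eef_rot: [180.0, 0.0, 177.0]
contact_force: [-1.6, 0.5, 5.9]
gripper_width: 0.0555
gripper_force: 35.0
```

>>> jog_arm([
  [[-1,0,0,0.5,0],[-1,0,0,1.5,0],[-1,0,0,5,0],[-1,0,0,5,0],[-1,0,-4,4,0],[-1,0,-5.5,0,0.06],[-1,2,-5.5,0,0.06],[-1,3,-5,0,0.06]],
])

```text
time_s: 30.9
tcp_pos: [0.5474, -0.1688, 0.1753]
eef_rot: [180.0, -0.0, -172.6]
contact_force: [1.6, 0.7, -4.4]
gripper_width: 0.0557
gripper_force: 35.0
```

>>> jog_arm([
  [[-1,3,-5,0,0.042],[-1,3,-5,0,0],[-1,3,-4.5,0,0],[-1,2.6,-3.5,0,0],[-1,0,0,0,0],[-1,0,0,0,0]],
])

```text
time_s: 31.65
tcp_pos: [0.6631, -0.347, 0.1736]
eef_rot: [179.9, -0.1, -170.4]
contact_force: [1.0, 0.3, -3.9]
gripper_width: 0.0554
gripper_force: 35.0
```

```bash
python3 look.py m2; python3 mat.py m2
```

```text
31.65 [ 0.6631 -0.347   0.1736] [ 1.7990e+02 -1.3000e-01 -1.7037e+02] [ 1.   0.3 -3.9] [-12.8  28.7   8.8  -0.  -70.3 -67.6]
[250 235] [390 274] {'c': (698.0, -341.2), 'm': (698.3, -340.8), 's': (125.7, 36.6), 'a': -80.4}
[271  81] [367 179] {'c': (592.9, -359.7), 'm': (593.0, -359.8), 's': (78.5, 78.3), 'a': -80.5}
```

>>> jog_arm([
  [[-1,-3.4,-0.63,0,0],[-1,-3.5,-0.63,-2,0],[-1,0,0,-5,0],[-1,0,0,-5,0],[-1,0,0,-3.5,0],[-1,0,0,-1.5,0],[-1,0,0,-0.5,0],[-1,0,0,0,0]],
])

```text
time_s: 32.7
tcp_pos: [0.5959, -0.36, 0.0016]
eef_rot: [-179.9, 0.1, -170.3]
contact_force: [0.7, 0.2, -3.7]
gripper_width: 0.0557
gripper_force: 35.0
```

>>> jog_arm([
  [[-1,0,0,-0.3,0],[-1,0,0,0,0]],
])

```text
time_s: 32.95
tcp_pos: [0.5953, -0.3601, -0.0021]
eef_rot: [-180.0, 0.1, -170.3]
contact_force: [-0.6, 0.6, -3.3]
gripper_width: 0.0551
gripper_force: 35.0
```

Correct x by −1.2 mm and creep down.

>>> jog_arm([
  [[-1,-0.12,0.04,-0.25,0],[-1,0,0,-0.15,0],[-1,0,0,0,0]],
])

```text
time_s: 33.33
tcp_pos: [0.5936, -0.3595, -0.0063]
eef_rot: [-180.0, -0.0, -170.3]
contact_force: [-1.9, 1.8, 2.7]
gripper_width: 0.0555
gripper_force: 35.0
```

>>> jog_arm([
  [[0.8,0,0,0,0],[0.8,0,0,0,0],[0.8,0,0,0,0],[0.8,0,0,1,0],[0.8,0,0,5,0],[0.8,0,0,6,0],[0.8,3.4,0.63,6,0],[0.8,3.4,0.63,0,0]],
])

```text
time_s: 34.33
tcp_pos: [0.6618, -0.349, 0.1759]
eef_rot: [-179.7, 0.6, -170.3]
contact_force: [-0.1, 0.7, -1.0]
gripper_width: 0.0786
gripper_force: 0.0
```

>>> jog_arm([
  [[1,0,0,0,0],[1,0,0,0,0]],
])

```text
time_s: 34.58
tcp_pos: [0.6578, -0.3473, 0.1669]
eef_rot: [180.0, -0.1, -170.3]
contact_force: [-1.1, 0.3, -0.3]
gripper_width: 0.0873
gripper_force: 0.0
```

```bash
python3 look.py m3; python3 mat.py m3
python3 - <<'E'
from h import *
import pickle
ci=pickle.load(open("pics/m3.pkl","rb"));im=cv2.imread("pics/m3.png");h=cv2.cvtColor(im,cv2.COLOR_BGR2HSV)
m=(h[...,1]>100)&(h[...,0]>15)&(h[...,0]<28)&(h[...,2]>100);m[:60]=0;m[220:]=0
m=cv2.morphologyEx(m.astype(np.uint8),cv2.MORPH_OPEN,np.ones((5,5)))>0
for c in blobs(m,500): print("brass",rect(ci,cv2.convexHull(c),.02),cv2.boundingRect(c))
print(h[130,320],h[90,320],h[95,290])
E
```

```text
34.58 [ 0.6578 -0.3473  0.1669] [ 1.7997e+02 -6.0000e-02 -1.7032e+02] [-1.1  0.3 -0.3] [-12.9  28.4   7.5  -0.  -69.1 -67.4]
[270  87] [368 186] {'c': (593.0, -359.8), 'm': (592.9, -359.7), 's': (78.8, 78.2), 'a': -80.3}
brass {'c': (592.2, -359.5), 'm': (592.4, -359.6), 's': (56.5, 55.2), 'a': -80.3} (283, 100, 73, 74)
[ 18 129 128] [ 16 104 101] [ 16 111 120]
```

>>> jog_arm([
  [[1,-4,3,3,-0.06],[1,-4,4,2,-0.06],[1,-4,4,1.5,-0.06],[1,-3,5,0,-0.042],[1,0,5.5,0,0],[1,0,5.5,0,0],[1,1,5.5,0,0],[1,4,4,0,0]],
])

```text
time_s: 35.62
tcp_pos: [0.5572, 0.0189, 0.2337]
eef_rot: [179.9, 0.1, 177.0]
contact_force: [1.3, -1.0, 0.1]
gripper_width: 0.088
gripper_force: 0.0
```

>>> jog_arm([
  [[1,0,1.6,0,0],[1,0,0,0,0],[1,0,0,0,0]],
])

```text
time_s: 36.0
tcp_pos: [0.5577, 0.0325, 0.2324]
eef_rot: [-180.0, -0.0, 176.9]
contact_force: [-0.6, 0.1, -0.3]
gripper_width: 0.0878
gripper_force: 0.0
```

```bash
python3 look.py w10; sed -i 's/^show("spacer".*$//; s/^bb=.*$//' stack.py; python3 stack.py w10; python3 mat.py w10
```

```text
36.0 [0.5577 0.0325 0.2324] [-1.7999e+02 -1.0000e-02  1.7692e+02] [-0.6  0.1 -0.3] [  23.4    8.8  -12.1    0.   -69.1 -116.5]
carrier {'c': (497.1, 32.7), 'm': (497.0, 32.7), 's': (116.9, 62.8), 'a': -2.0}
px [[120, 114, 115], [145, 134, 135], [103, 96, 92], [145, 134, 135]]
[576 157] [639 274] {'c': (588.4, 337.0), 'm': (600.3, 335.6), 's': (122.3, 68.1), 'a': -3.1}
[481  88] [516 118] {'c': (470.0, 207.4), 'm': (470.2, 207.6), 's': (33.3, 27.6), 'a': -87.1}
```

>>> jog_arm([
  [[1,-3,0,0,0.018],[1,-3.07,0,-4,0],[1,0,0,-5,0],[1,0,0,-5,0],[1,0,0,-5,0],[1,0,0,-3,0],[1,0,0,-1.3,0],[1,0,0,0,0]],
], force=40)

```text
time_s: 37.05
tcp_pos: [0.4976, 0.0329, -0.0007]
eef_rot: [-180.0, -0.0, 178.0]
contact_force: [0.9, 0.2, 1.0]
gripper_width: 0.0879
gripper_force: 0.0
```

>>> jog_arm([
  [[-1,0,0,0,0],[-1,0,0,0,0],[-1,0,0,0,0],[-1,0,0,0,0]],
])

```text
time_s: 37.55
tcp_pos: [0.4983, 0.0337, 0.0002]
eef_rot: [180.0, 0.1, 178.0]
contact_force: [-1.8, -0.6, 7.3]
gripper_width: 0.0654
gripper_force: 40.0
```

>>> jog_arm([
  [[-1,0,0,0.5,0],[-1,0,0,1.5,0],[-1,0,0,4,0],[-1,0,0,5.5,0],[-1,0,0,5.5,0],[-1,0,0,5.5,0],[-1,0,2,5.5,0],[-1,2,4.6,0,0]],
])

```text
time_s: 38.55
tcp_pos: [0.519, 0.0997, 0.2851]
eef_rot: [179.8, 0.5, 177.9]
contact_force: [1.3, -0.8, -5.2]
gripper_width: 0.0655
gripper_force: 40.0
```

>>> jog_arm([
  [[-1,3.5,4,0,0],[-1,4,3,0,0],[-1,4,3,0,0],[-1,2.7,0,0,0],[-1,0,0,0,0],[-1,0,0,0,0]],
])

```text
time_s: 39.3
tcp_pos: [0.6589, 0.1992, 0.2784]
eef_rot: [-180.0, -0.1, 178.0]
contact_force: [-0.1, 0.8, -3.3]
gripper_width: 0.0654
gripper_force: 40.0
```

```bash
python3 look.py m4; python3 mat.py m4
```

```text
39.3 [0.6589 0.1992 0.2784] [-1.7996e+02 -1.1000e-01  1.7797e+02] [-0.1  0.8 -3.3] [  33.    20.1    9.    -0.   -79.  -125. ]
[409  68] [521 212] {'c': (605.5, 356.7), 'm': (605.4, 356.7), 's': (139.9, 86.6), 'a': -14.9}
```

View pics/m4.png

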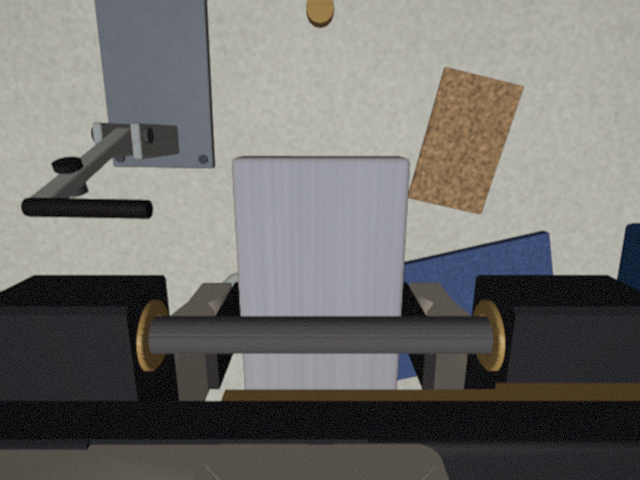

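The mat is fully visible at about (465,140), and the plate is held square. Moving over the mat and down.

>>> jog_arm([
  [[-1,-1.7,5.2,0,-0.1],[-1,-1.7,5.2,0,-0.125],[-1,-1.82,5.32,-2,0],[-1,0,0,-5,0],[-1,0,0,-5,0],[-1,0,0,-5,0],[-1,0,0,-4,0],[-1,0,0,0,0]],
])

```text
time_s: 40.35
tcp_pos: [0.605, 0.3548, 0.0665]
eef_rot: [-179.7, -0.2, 165.1]
contact_force: [-0.7, -0.3, -4.1]
gripper_width: 0.0656
gripper_force: 40.0
```

>>> jog_arm([
  [[-1,0,0,-3.5,0],[-1,0,0,-2,0],[-1,0,0,-1,0],[-1,0,0,0,0]],
])

```text
time_s: 40.85
tcp_pos: [0.6077, 0.3567, 0.0046]
eef_rot: [-180.0, 0.0, 165.1]
contact_force: [0.5, -0.6, -3.8]
gripper_width: 0.0652
gripper_force: 40.0
```

>>> jog_arm([
  [[-1,-0.1,0,-0.5,0],[-1,0,0,-0.25,0],[-1,0,0,-0.25,0],[-1,0,0,-0.1,0],[-1,0,0,0,0]],
])

```text
time_s: 41.48
tcp_pos: [0.6067, 0.3569, -0.0057]
eef_rot: [180.0, 0.0, 165.1]
contact_force: [-3.9, -0.4, 4.8]
gripper_width: 0.0656
gripper_force: 40.0
```

Contact made; release, back off, and check.

>>> jog_arm([
  [[1,0,0,0,0],[1,0,0,0,0],[1,0,0,0,0],[1,0,0,1,0],[1,0,0,5,0],[1,0,0,6,0],[1,2,-3,6,0],[1,4,-2,5,0]],
])

```text
time_s: 42.48
tcp_pos: [0.6617, 0.3111, 0.218]
eef_rot: [179.9, 0.1, 165.2]
contact_force: [2.1, 0.9, -0.0]
gripper_width: 0.0877
gripper_force: 0.0
```

>>> jog_arm([
  [[1,1,0,3,0],[1,0,0,0,0],[1,0,0,0,0]],
])

```text
time_s: 42.85
tcp_pos: [0.6711, 0.3111, 0.2431]
eef_rot: [-180.0, -0.0, 165.1]
contact_force: [0.8, 0.2, -0.5]
gripper_width: 0.0875
gripper_force: 0.0
```

```bash
python3 look.py m5; python3 mat.py m5
python3 - <<'E'
from h import *
import pickle
ci=pickle.load(open("pics/m5.pkl","rb"));im=cv2.imread("pics/m5.png");h=cv2.cvtColor(im,cv2.COLOR_BGR2HSV)
hc=None
m=(h[...,1]>70)&(h[...,0]<25)&(h[...,2]>40);m[275:]=0
c=max(blobs(cv2.morphologyEx(m.astype(np.uint8),cv2.MORPH_OPEN,np.ones((3,3)))>0,300),key=cv2.contourArea)
f=cv2.fillPoly(np.zeros(m.shape,np.uint8),[cv2.convexHull(c)],1)>0
p=f&~m;p=cv2.morphologyEx(p.astype(np.uint8),cv2.MORPH_OPEN,np.ones((5,5)))>0
for c in blobs(p,800): print("carrier",rect(ci,cv2.convexHull(c),.022))
t=r.capture("top");a=cv2.resize(t[160:340,130:510],(800,379),interpolation=cv2.INTER_CUBIC)
b=cv2.resize(im[:280],(400,175))
cv2.imwrite("pics/end.png",np.vstack([a,np.hstack([b,cv2.resize(r.capture("side")[150:360,150:470],(400,175))])]))
E
```

```text
42.85 [0.6711 0.3111 0.2431] [-1.7999e+02 -4.0000e-02  1.6508e+02] [ 0.8  0.2 -0.5] [  39.9   25.9   13.2   -0.   -77.4 -144.8]
[305  51] [394 197] {'c': (605.6, 357.6), 'm': (605.6, 357.6), 's': (139.4, 86.2), 'a': -14.9}
[135   6] [170  41] {'c': (468.0, 203.5), 'm': (468.2, 203.0), 's': (35.1, 27.2), 'a': 49.4}
carrier {'c': (605.4, 356.9), 'm': (605.3, 356.9), 's': (118.4, 65.9), 'a': -14.9}
```

View pics/end.png

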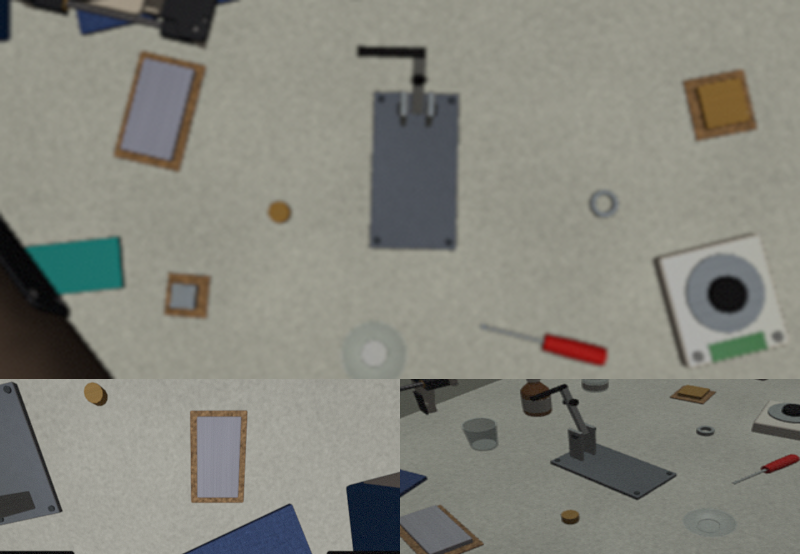

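The end view shows the long plate, block, brass and disc centred on their places, allowing for camera parallax. The clamp is open and the decoy untouched. Handing in.

```bash
python3 -c "
from plant import r
print(r.close_job())"
```

```text
the job is handed in; nothing more can be done
None
```

The clamp is open past vertical and all four pieces sit centred on their places, both plates flat and in line with their mats; the job was handed in at about 43 s, and the only check on the load block was the top camera view.

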